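Short spin on the micro-centrifuge

ROBOT

A 6-joint arm with a two-finger parallel gripper is mounted at the origin on the work surface. World frame = base frame: x ahead of the robot, y to its left, z up, the work surface at z = 0. Lengths are in m, angles in rad, forces in N, time in s.
With the tool pointing down it reaches from about 0.375 to 0.9 m from the base axis. Payload 3.1 kg.
Tool frame: the origin (TCP) lies on the centre line of the jaws, within the pads' length; the fingertips stand robot.tcp_to_tips ahead of it and the grasp point (between the pads) lies 3 mm ahead of it (robot.tcp_to_tips is the distance from the TCP to the fingertips, in m); z points along the fingers, y is the line along which they close (so a half turn about z gives the same grasp; the last joint's range is limited). The gripper opens to 87 mm and grips with 3 to 60 N. Pads are 19 mm wide; open, the fingers measure 117 mm over their backs; the gripper's body (75 mm by 190 mm) begins 51 mm behind the grasp point.
Start: joints at [1.075, 0.527, 1.433, -0, 1.181, -0.178], TCP at [0.195, 0.594, 0.245] pointing down, gripper open.
Joint ranges: [-3.08, 3.08], [-0.75, 2.2], [0.22, 2.44], [-1.43, 4.57], [0, 2.65], [-2.85, 2.85]. Speed limits (rad/s): [2.79, 2.79, 3.14, 3.14, 3.14, 3.14].

INTERFACE

Orientations are given as a unit quaternion [x, y, z, w].
In Python, from rig import robot gives the robot as it stands. The module is installed in compiled form; this text tells all that it offers.
- The arm moves only by the shell command python3 -m jog 'ROWS' [FORCE]. ROWS is JSON, one flat list of numbers, 5 for each row, row after row: the finger opening in m, from 0 to 0.087, then the shift along the tool's x, y, z in m, then the turn about the tool's z in units of 10 degrees (1.0 is 10 degrees). In form: [claw, x, y, z, roll, claw, x, y, z, roll, ...]. A call has 1 to 20 rows; each row shifts and turns the commanded pose from where the row before left it, along the tool's axes as they then stand; what a row does not reach is not made up. A row lasts 1/8 s, in which the tool goes at most 62.5 mm and 10.7 degrees, less where a joint would pass 70% of its speed; a pose out of reach is approached as far as the arm can. A call with a gripper value outside its range is refused whole. The fingers move at their own pace and stop on an object; FORCE is the grip in N (left out, the last holds). Time passes only in rows, so rows that do not move let the fingers close. It gives the time, the measured TCP pose, the force, the opening and the grip force at its end, in the units of the state.
- robot.get_obs(): the state, without advancing time (a new reading comes with each control period).
- robot.camera(name): name is "scene" or "top" or "wrist"; returns the picture (400x640x3 uint8, blue, green, red); there is no depth.
- robot.camera_model(name): a dict with "fx", "fy", "cx", "cy" (pixels), "R" (3x3) and "t" (3): a world point X has camera coordinates R X + t; the wrist camera has in their place "tool_from_camera" (4x4, takes a point from camera to tool coordinates, whose origin is the TCP and whose axes are the flange's). Camera axes: x right, y down, z forward; pixel columns grow to the right and rows downward; lengths in m; the calibration is good to about 2 mm. The wrist camera is an equidistant fisheye: a pixel r from the principal point sees the ray r / f radians off the axis. A picture is of the moment at which its call begins: read the wrist's pose just before it. camera_model takes no time and is no camera call.
- robot.hand_in(): hands the job in; it is judged then, once.
Trained networks look in the newest picture that a camera, given by its name, has taken for a name from the list of things; names that differ only in an ending like _2 or _b are one class to them, and where a whole thing is asked for, a point or a joint stands for the part that bears it (a point fixed in the world has none). Each returns a list of dicts, best first, with "conf" (0 to 1); they miss things now and then, are a little off and sometimes report something else, mostly with a low value. They report only what shows in the picture. A call takes as long as a camera call.
- robot.look_for(camera, label): "extent" ([centre column, centre row, width, height] in pixels, round what is visible of it).
- robot.outline_of(camera, label): "region" (400x640 bool, what is visible of it) and "extent" ([centre column, centre row, width, height] in pixels, round what is visible of it).
The state is a dict: "time": time; "q": joint angles; "joint_velocities": joint speeds; "joint_torque": joint torques, N m; "position": TCP position; "tool_rot": TCP orientation; "ft_force": force on the tool from outside, world axes, zero at the start; "moment": the same for the moment, N m; "grip_width": finger opening in m; "grip_force": force on a finger pad.
Only numpy, scipy, OpenCV 4.12 (cv2) and the standard library are available. Lean on these libraries where they do the work, as an engineer would, in place of code of your own. Each camera call takes 0.05 s, during which the arm holds its last target. There are 200 camera calls.

TASK

Push the open lid of the micro-centrifuge fully shut with the fingertips, then reach shut fingertips into the well with the green key and press that sunken key all the way down, keeping it held: the program finishes while the fingertips are still holding the green key down and the lid is shut. Do not press the red key, do not press the green key before the lid is shut, do not throw the lid further back, and leave everything else on the bench where it stands.

Things in the scene. Friction and masses are not known exactly. Their poses are not given: they have to be found in the camera images.
- centrifuge: White box-shaped micro-centrifuge, fixed to the bench, 260 (its x) x 220 (its y) x 120 mm high. Origin: centre of its underside; -x is its front, z up. On the front part of its flat top, 120 mm above the bench, are two black key wells, centred 85 mm in front of the origin and 50 mm left and right of the middle; the colours may be either way round. Behind them is the rotor chamber under the lid.
- lid (a joint): Hinge angle of the lid, rad: 0 is fully shut (lying level), growing as its front edge rises; starts between 0.55 and 1.0, stop at 1.25. The stiff hinge keeps the lid wherever it is left; no latch. A few newtons push it down: a fingertip going straight down 70 mm in front of the hinge line slides along the lid and shuts it.
- lid_hinge (a point): Middle of the hinge line: 125 mm behind the origin of the centrifuge and 120 mm above the bench; the hinge runs along the centrifuge's y; the lid extends from it towards the front.
- lid_edge (a point): Middle of the lid's free front edge, on its top face; moves with the lid. The lid is a flat grey frame with an amber window, 160 mm from hinge to front edge, 200 mm wide, 10 mm thick; its top face lies 10 mm above the hinge line, so 130 mm above the bench when shut.
- pulse_key_top (a point): Centre of the top of the green round key, 32 mm across, at the bottom of a square well. The well is 47 mm square inside, its sides parallel to the centrifuge's sides, its mouth level with the deck (120 mm above the bench) and edged with a green frame; the unpressed key's top lies 18 mm below the mouth. The point moves with the key.
- pulse_key (a joint): Travel of the green key, m: 0 released, 0.006 fully down (straight down). It springs back when let go: about 1.5 N to start it, 5 N to bring it fully down.
- eject_key_top (a point): Centre of the top of the red key, in a red-framed well of the same make beside the green one. Not to be pressed.
- eject_key (a joint): Travel of the red key, m: 0 released, 0.006 fully down; must stay released.
- red_rack: Bystander: leave it where it is. Red tube rack, 90 x 64 x 60 mm high, loose, beside the left flank (+y) of the centrifuge; origin under its centre.
- tube_a: Bystander: leave it where it is. Tube with orange cap standing in the red rack, 19 mm across the cap, top 111 mm above the bench; origin at its foot.
- tube_b: Bystander: leave it where it is. Second such tube in the red rack; origin at its foot.
- tip_box: Bystander: leave it where it is. Clear and red pipette tip box, 80 x 120 x 54 mm high, loose, beside the right flank (-y) of the centrifuge; origin under its centre.
- reagent: Bystander: leave it where it is. White bottle with blue cap, 64 mm across, 130 mm high, loose, to the right of the bench; origin under its centre.
- green_rack: Bystander: leave it where it is. Low green rack, 120 x 80 x 40 mm, loose, to the left of the bench; origin under its centre.
- marker: Bystander: leave it where it is. Black marker pen with blue cap, 120 mm long, 12 mm thick, lying along its x in front of the centrifuge; origin under its middle.

How it is judged:
On the way, in this order (a step that is already met when the one before it is completed fails the run):
1. the lid is pushed fully shut (within 0.05 rad) (value of joint lid below 0.05 rad and value of joint pulse_key below 0.002 m), for 0.2 s.
2. with the lid shut, the green key is pressed by the fingertips (at least 4 of its 6 mm) and kept down (value of joint lid below 0.05 rad and value of joint pulse_key above 0.004 m and contact force between the fingers and pulse_key above 1 N), for 0.5 s.
At the end, for the whole second after the job is handed in: The lid is shut (within 0.05 rad), the fingers hold the green key at least 4 mm down (of 6) with more than 1 N, the red key is released (under 2 mm), and each bystander is within 20 mm of where it started (all of step 2 and value of joint eject_key below 0.002 m and distance of each of red_rack, tube_a, tube_b, tip_box, reagent, green_rack, marker from where it was at the start of the episode below 0.02 m); the arm keeps its last pose, push and grip.
It fails at once if the red key is pressed (2 mm or more) (value of joint eject_key above 0.002 m).
It fails at once if the green key is pressed while the lid is open (value of joint pulse_key above 0.002 m and value of joint lid above 0.06 rad).
It fails at once if the lid is lifted wider open than it can start (beyond 1.1 rad) (value of joint lid above 1.1 rad).
It fails at once if a bystander is pushed, lifted or carried more than 20 mm (distance of any of red_rack, tube_a, tube_b, tip_box, reagent, green_rack, marker from where it was at the start of the episode above 0.02 m).
It also fails if it takes over 35 s, if anything falls off the work surface, if the arm or the gripper's body presses on something with over 40 N, if the wrist force passes 120 N, or if a joint passes its speed limit or range.

## Working session

There is one attempt and no reset: what is moved stays moved. The work goes in short steps, Python scripts to look and compute and a shell command to move; the robot and the scene stay as the last step left them, time stands still between calls to the robot, and variables do not carry over. Pictures are saved under pics/ and viewed, at most 10 in all, crops included, and the job is handed in when it is done.

```bash
mkdir -p pics
python3 - <<'E'
from rig import robot
import cv2,numpy as np
o=robot.get_obs();print(o['time'],o['position'],o['tool_rot'],o['grip_width'],robot.tcp_to_tips)
a=robot.camera('scene');b=robot.camera('top')
cv2.imwrite('pics/s.png',a);cv2.imwrite('pics/t.png',b)
for c in('scene','top'):
  m=robot.camera_model(c);print(c,{k:np.round(v,4).tolist() for k,v in m.items()})
  for l in('pulse_key_top','eject_key_top','lid','centrifuge'):
    print(c,l,[(np.round(d['extent'],1).tolist(),round(d['conf'],2)) for d in robot.look_for(c,l)[:2]])
E
```

```text
0.0 [0.19494181 0.59309545 0.24357283] [ 1.58211376e-01  9.87404677e-01 -1.02454445e-03 -3.38767787e-04] 0.0865542298674298 0.022
scene {'fx': 466.1606, 'fy': 466.1606, 'cx': 325.7779, 'cy': 196.4836, 'R': [[-0.8252, 0.5647, -0.0147], [0.3505, 0.4913, -0.7974], [-0.4431, -0.6631, -0.6033]], 't': [0.4145, -0.0922, 1.4453]}
scene pulse_key_top [([319.1, 216.5, 10.4, 5.8], 0.29)]
scene eject_key_top []
scene lid [([254.8, 194.8, 70.4, 90.2], 0.95)]
scene centrifuge [([281.0, 212.3, 118.7, 129.0], 0.61)]
top {'fx': 457.1752, 'fy': 457.1752, 'cx': 317.7509, 'cy': 204.5197, 'R': [[0.0135, -0.9999, -0.0044], [-0.998, -0.0132, -0.0618], [0.0617, 0.0052, -0.9981]], 't': [-0.0096, 0.5234, 1.3194]}
top pulse_key_top [([331.9, 204.7, 11.0, 10.5], 0.51)]
top eject_key_top [([300.2, 187.6, 16.2, 14.1], 0.51)]
top lid [([335.1, 143.4, 91.9, 74.6], 0.62), ([252.0, 156.6, 12.7, 9.8], 0.45)]
top centrifuge [([327.6, 168.2, 109.0, 116.9], 0.86)]
```

Run:
```python
import cv2
t=cv2.imread('pics/t.png');s=cv2.imread('pics/s.png')
cv2.imwrite('pics/tc.png',cv2.resize(t[80:270,200:450],(780,593),interpolation=2))
cv2.imwrite('pics/sc.png',cv2.resize(s[100:290,170:420],(780,593),interpolation=2))
```

```text
(no output)
```

View pics/tc.png

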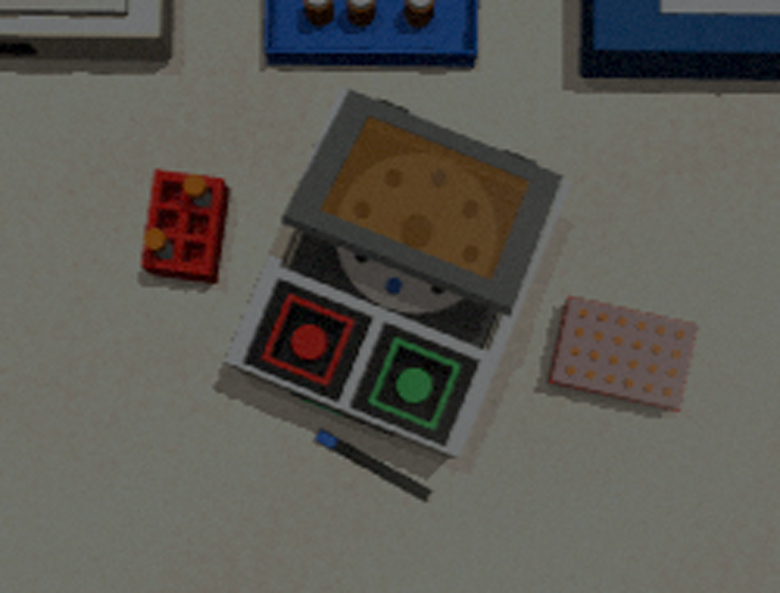

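View pics/sc.png

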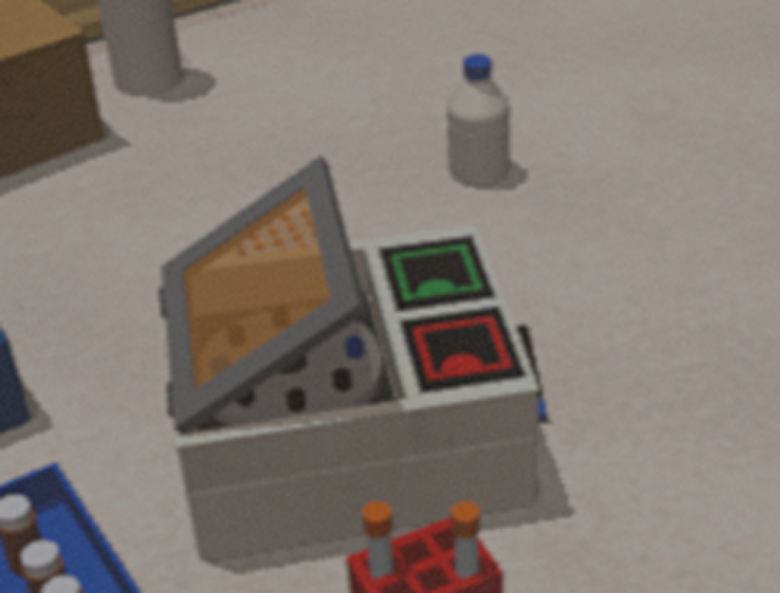

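The top crop shows the green frame centred near (416,381) and the red one near (309,338). The lid's front edge runs from (284,222) to (508,312). In the scene crop the lid stands about half open, with its free edge from (322,158) to (362,300).

```bash
cat > h.py <<'E'
import numpy as np
from rig import robot
def cast(c,u,v,z):
    m=robot.camera_model(c);R=np.array(m['R']);t=np.array(m['t'])
    d=R.T@[(u-m['cx'])/m['fx'],(v-m['cy'])/m['fy'],1];o=-R.T@t
    return o+d*(z-o[2])/d[2]
def proj(c,X):
    m=robot.camera_model(c);p=np.array(m['R'])@X+np.array(m['t'])
    return np.array([m['fx']*p[0]/p[2]+m['cx'],m['fy']*p[1]/p[2]+m['cy']])
E
python3 - <<'E'
from h import *
from scipy.spatial.transform import Rotation as Ro
import cv2
s=3.12
img=cv2.imread('pics/t.png');h=cv2.cvtColor(img,cv2.COLOR_BGR2HSV)
T=lambda x,y,z:cast('top',200+x/s,80+y/s,z)
def col(lo,hi,x0,x1,y0,y1):
    m=((h[...,0]>=lo)&(h[...,0]<=hi)|((lo==0)&(h[...,0]>172)))&(h[...,1]>110)&(h[...,2]>45)
    k=np.zeros_like(m);k[y0:y1,x0:x1]=1;ys,xs=np.where(m&k)
    r=cv2.minAreaRect(np.c_[xs,ys].astype(np.float32));print(r,len(xs));return r[0]
g=cast('top',*col(45,80,312,352,180,222),.12);r=cast('top',*col(0,8,280,316,168,206),.12)
print('g',g,'r',r,np.linalg.norm(g-r))
yv=(r-g)/np.linalg.norm(r-g); xv=np.array([yv[1],-yv[0],0]) # left=+y
org=(g+r)/2+.085*xv; print('org',org,'yaw',np.degrees(np.arctan2(xv[1],xv[0])))
hinge=org+.125*xv
for a in np.arange(.5,1.05,.1):
    e=hinge+(-np.cos(a)*xv*.16+np.array([0,0,1])*np.sin(a)*.16)+.01*(np.sin(a)*-xv*-1*-1+np.array([0,0,np.cos(a)]))
    # top-face offset normal = (-sin a * -xdir..): front rises -> normal tilts to +x (back)
    e=hinge-np.cos(a)*xv*.16+np.array([0,0,np.sin(a)*.16])+.01*(np.sin(a)*xv+np.array([0,0,np.cos(a)]))
    print(round(a,1),e.round(3),*[((proj('top',e+k*.1*yv)-[200,80])*s).round() for k in(1,-1)],*[((proj('scene',e+k*.1*yv)-[170,100])*s).round() for k in(1,-1)])
o=robot.get_obs();print(Ro.from_quat(o['tool_rot']).as_matrix().round(3))
E
```

```text
((332.5162658691406, 202.38905334472656), (23.443309783935547, 23.171344757080078), 22.380136489868164) 288
((298.4659423828125, 188.36834716796875), (23.76966667175293, 23.280132293701172), 22.380136489868164) 318
g [ 0.52330351 -0.04282443  0.12      ] r [0.56003084 0.04953477 0.12      ] 0.09939375502607369
org [ 0.62065133 -0.02805347  0.12      ] yaw -21.68561070606534
0.5 [ 0.611 -0.024  0.205] [280. 220.] [509. 313.] [362. 308.] [323. 158.]
0.6 [ 0.619 -0.028  0.219] [284. 206.] [515. 301.] [347. 295.] [310. 145.]
0.7 [ 0.629 -0.031  0.231] [288. 191.] [522. 287.] [331. 282.] [295. 134.]
0.8 [ 0.64  -0.036  0.242] [293. 175.] [529. 271.] [312. 271.] [279. 123.]
0.9 [ 0.652 -0.04   0.252] [298. 157.] [536. 254.] [291. 262.] [261. 114.]
1.0 [ 0.664 -0.045  0.26 ] [304. 139.] [544. 237.] [269. 254.] [242. 106.]
[[-0.95   0.312 -0.   ]
 [ 0.312  0.95  -0.   ]
 [ 0.    -0.    -1.   ]]
```

```bash
python3 -m jog '[0,0,0,-0.03,0.35, 0,0,0,-0.03,0, 0,-0.045,-0.028,0,0, 0,-0.045,-0.028,0,0, 0,-0.045,-0.028,0,0, 0,-0.045,-0.028,0,0, 0,-0.045,-0.028,0,0, 0,-0.045,-0.028,0,0, 0,-0.045,-0.028,0,0, 0,-0.045,-0.028,0,0, 0,-0.045,-0.028,0,0, 0,-0.045,-0.028,0,0, 0,-0.045,-0.028,0,0, 0,-0.045,-0.028,0,0, 0,-0.045,-0.028,0,0, 0,-0.045,-0.028,0,0, 0,-0.045,-0.028,0,0, 0,0,0,0,0, 0,0,0,0,0]' 20
python3 - <<'E'
from h import *
from scipy.spatial.transform import Rotation as Ro
o=robot.get_obs();print(o['time'],o['position'],Ro.from_quat(o['tool_rot']).as_matrix().round(3).tolist(),o['ft_force'])
R=Ro.from_quat(o['tool_rot']).as_matrix();print('tool delta to push pt',R.T@(np.array([.672,-.048,.155])-o['position']))
E
```

```text
time: 2.88
position: [0.6664, -0.0459, 0.3041]
tool_rot: [0.189, 0.982, 0.0, -0.001]
ft_force: [0.2, 0.4, -0.4]
grip_width: 0.0002
grip_force: 0.0
2.875 [ 0.6664314  -0.04590535  0.30405833] [[-0.929, 0.37, -0.002], [0.37, 0.929, 0.001], [0.002, 0.0, -1.0]] [ 0.24139702  0.4259932  -0.3866796 ]
tool delta to push pt [-6.21092580e-03  6.68682542e-05  1.49047651e-01]
```

```bash
python3 -m jog '[0,-0.006,0,0.035,0, 0,0,0,0.035,0, 0,0,0,0.025,0, 0,0,0,0.008,0, 0,0,0,0.008,0, 0,0,0,0.008,0, 0,0,0,0.008,0, 0,0,0,0.008,0, 0,0,0,0.008,0, 0,0,0,0.004,0, 0,0,0,0.004,0, 0,0,0,0,0, 0,0,0,0,0]'
```

```text
time: 4.5
position: [0.673, -0.0486, 0.1536]
tool_rot: [0.188, 0.982, -0.0, 0.0]
ft_force: [0.0, 0.3, 0.3]
grip_width: 0.0006
grip_force: 0.0
```

```bash
python3 -m jog '[0,0,0,0.002,0, 0,0,0,0.002,0, 0,0,0,0.002,0, 0,0,0,0,0, 0,0,0,0,0]'
python3 - <<'E'
from h import *
import cv2
a=robot.camera('scene')
cv2.imwrite('pics/s2.png',cv2.resize(a[100:290,170:420],(780,593),interpolation=2))
E
```

```text
time: 5.12
position: [0.6732, -0.0486, 0.1523]
tool_rot: [0.188, 0.982, -0.0, 0.001]
ft_force: [-5.9, 1.2, 18.5]
grip_width: 0.0004
grip_force: 9.3
```

View pics/s2.png

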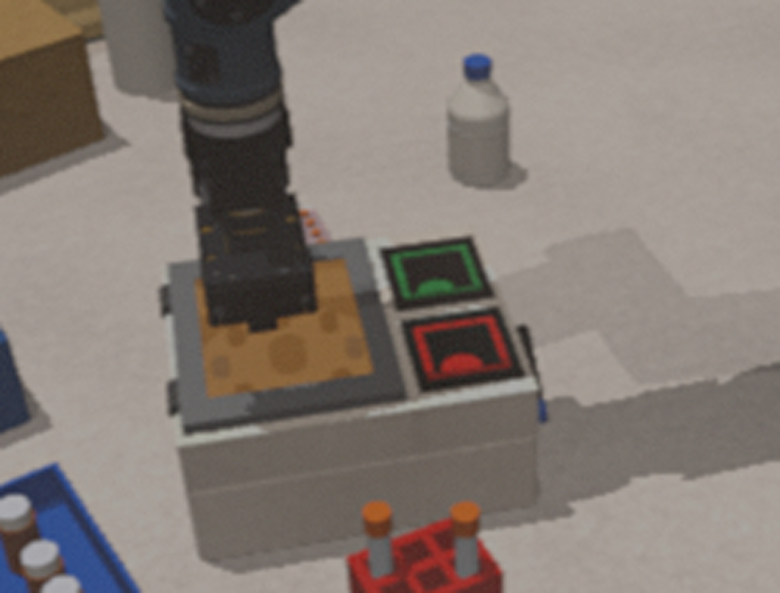

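The lid lies flat and shut, with contact force 18 N at tip height 130 mm. Next I lift and move over the green well.

```bash
python3 -m jog '[0,0,0,-0.025,0, 0,0,0,-0.025,0, 0,0.047,-0.0165,0,0, 0,0.047,-0.0165,0,0, 0,0.047,-0.017,0,0, 0,0,0,0,0, 0,0,0,0,0]'
python3 - <<'E'
from h import *
import cv2
from scipy.spatial.transform import Rotation as Ro
o=robot.get_obs();R=Ro.from_quat(o['tool_rot']).as_matrix();P=np.array(o['position'])
im=robot.camera('wrist');m=robot.camera_model('wrist');T=np.array(m['tool_from_camera'])
print('calc delta',R.T@(np.array([.5233,-.0428,.12])-P),P)
h=cv2.cvtColor(im,cv2.COLOR_BGR2HSV)
k=((h[...,0]>=45)&(h[...,0]<=80)&(h[...,1]>110)&(h[...,2]>45)).astype(np.uint8)
n,l,st,c=cv2.connectedComponentsWithStats(k)
for i in range(1,n):
    if st[i,4]<60: continue
    print(st[i])
# draw the expected frame
for dx,dy in((-.0235,-.0235),(-.0235,.0235),(.0235,.0235),(.0235,-.0235)):
    p=R.T@(np.array([.5233,-.0428,.12])+dx*np.array([.929,-.3695,0])+dy*np.array([.3695,.929,0])-P)
    q=np.linalg.inv(T)@np.r_[p,1];th=np.arctan2(np.hypot(q[0],q[1]),q[2]);ph=np.arctan2(q[1],q[0])
    u=m['cx']+m['fx']*th*np.cos(ph);v=m['cy']+m['fy']*th*np.sin(ph);print(u,v)
    cv2.circle(im,(int(round(u)),int(round(v))),2,(255,0,255),-1)
cv2.imwrite('pics/w.png',im)
E
```

```text
time: 6.05
position: [0.5244, -0.0431, 0.1982]
tool_rot: [0.188, 0.982, -0.0, 0.002]
ft_force: [-0.1, -0.4, 0.7]
grip_width: 0.0004
grip_force: 0.0
calc delta [ 0.00138469 -0.00010213  0.07822427] [ 0.52439498 -0.04314878  0.19822815]
[ 280  167   85   74 1510]
[ 303  178   39   41 1254]
291.98560367105773 177.5803977942834
356.4659439704383 177.55037364545964
354.45238361208567 236.5233565984961
293.9270684202269 236.56822853010402
```

View pics/w.png

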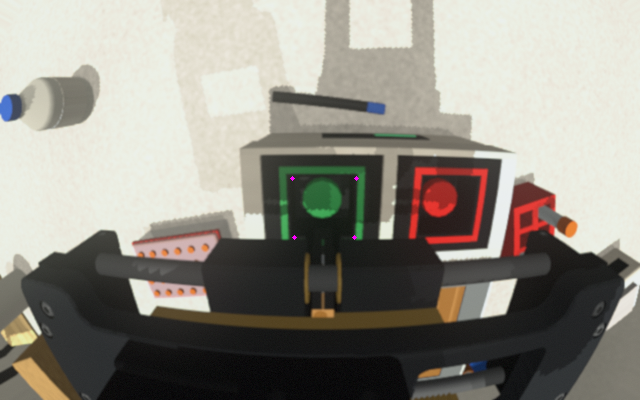

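The magenta predicted corners sit on the well's inner edges to within about 2 mm. The green key centre is at (322,198).

```bash
python3 -m jog '[0,0.003,-0.001,0.02,0, 0,0,0,0.02,0, 0,0,0,0.01,0, 0,0,0,0.008,0, 0,0,0,0.008,0, 0,0,0,0.004,0, 0,0,0,0,0, 0,0,0,0,0]'
```

```text
time: 7.1
position: [0.5202, -0.0426, 0.1279]
tool_rot: [0.188, 0.982, -0.0, 0.0]
ft_force: [-1.0, 0.3, -0.4]
grip_width: 0.0001
grip_force: 0.0
```

Tips at 105.9 mm, inside the well with no contact. Now I press.

```bash
python3 -m jog '[0,0,0,0.003,0, 0,0,0,0.003,0, 0,0,0,0.003,0, 0,0,0,0.0025,0, 0,0,0,0,0, 0,0,0,0,0, 0,0,0,0,0, 0,0,0,0,0, 0,0,0,0,0, 0,0,0,0,0]'
```

```text
time: 8.35
position: [0.5203, -0.0426, 0.1182]
tool_rot: [0.188, 0.982, -0.0, 0.001]
ft_force: [-4.2, 0.6, 18.4]
grip_width: 0.0005
grip_force: 9.0
```

```bash
python3 -m jog '[0,0,0,0,0, 0,0,0,0,0, 0,0,0,0,0, 0,0,0,0,0]'
python3 -c "
from rig import robot
print(robot.hand_in())"
```

```text
time: 8.85
position: [0.5203, -0.0426, 0.1182]
tool_rot: [0.188, 0.982, -0.0, 0.001]
ft_force: [-3.5, 0.9, 18.3]
grip_width: 0.0005
grip_force: 9.0
the job is handed in; nothing more can be done
None
```

I handed the job in at 8.85 s with the lid shut and the shut fingertips holding the green key fully down at about 18 N; the red key and the bystanders were not touched, and the hand-in returned no verdict.

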